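Bolt the long billet box in the recorder maker's workshop

TASK

Two closed wooden boxes stand on the bench, each with a drawn barrel bolt on its top. Bolt the longer box: slide its bolt fully across into the keeper, then turn its handle all the way down into the notch and let go. Leave the bolt of the shorter box as it is.

Things in the scene. Friction and masses are not known exactly. Their poses are not given: they have to be found in the camera images.
- long_box: longer of two fixed dark wooden boxes, 200 (x) x 300 (y) x 90 mm high; the other is 160 x 220 x 60. Origin: centre of underside, on the bench; z up; front faces its -x. On its top a steel barrel bolt: rod 16 thick along y, axis at x 20, z 116; stem 8 thick square to it, ending in a 24 mm ball knob. Knob centre (mm, s slide, t turn): x 20 - 60 sin t, y -20 + s, z 116 + 60 cos t
- long_box_slide (a joint): travel of the long box's bolt along the box's +y, m: 0 drawn, 0.060 fully across at its stop, rod in keeper. Starts 0 to 0.012. Friction 2.5 N; stays where left. Barrels and keeper round the rod reach 39 mm above the box top. A loose billet 30 mm thick lies along the back of the top
- long_box_turn (a joint): angle of the long box's handle about the rod, rad: 0 up, growing towards the box's front (-x); stop at 1.35, nearly flat. Starts 0 to 0.35; friction 1.2 N at the knob; stays where left. A side plate before the rod (box x -10 to 0 mm, 36 mm above the top) stops the stem near 1.0 except over its notch, 28 mm wide (y 22 to 50), open to the stem once slide is above 0.047
- short_box_knob (a point): centre of the 24 mm ball knob on the identical bolt of the shorter box (160 x 220 x 60 mm), to be left alone; starts 142 to 146 mm above the bench

How it is judged:
By the outcome, as a careful person would: the job done as asked, in the order asked, and still so for the second after the job is handed in, with the robot touching nothing.
It also fails if it takes over 35 s, if anything falls off the work surface, if the arm or the gripper's body presses on something with over 40 N, if the wrist force passes 120 N, or if a joint passes its speed limit or range.

ROBOT

A 6-joint arm with a two-finger parallel gripper is mounted at the origin on the work surface. World frame = base frame: x ahead of the robot, y to its left, z up, the work surface at z = 0. Lengths are in m, angles in rad, forces in N, time in s.
With the tool pointing down it reaches from about 0.425 to 0.95 m from the base axis. Payload 3.5 kg.
Tool frame: the origin (TCP) lies midway between the tips of the shut fingers; the grasp point (between the pads) lies 19 mm behind it; z points along the fingers, y is the direction in which the jaws open and shut (so a half turn about z gives the same grasp; the last joint's range is limited). The gripper opens to 85 mm and grips with 20 to 120 N. Pads are 22 mm wide; open, the fingers measure 114 mm over their backs; the gripper's body (76 mm by 85 mm) begins 54 mm behind the grasp point. The pads swing forward as they close: fully open they stand 13 mm farther back than shut.
Start: joints at [1.104, 0.286, 1.577, -0, 1.279, -0.15], TCP at [0.21, 0.641, 0.231] pointing down, gripper open.
Joint ranges: [-2.77, 2.77], [-0.9, 2.22], [0.21, 2.48], [-1.53, 4.67], [0.24, 2.81], [-2.84, 2.84]. Speed limits (rad/s): [2.79, 2.79, 3.14, 3.14, 3.14, 3.14].

INTERFACE

Orientations are given as a unit quaternion [x, y, z, w].
In Python, from plant import ctrl gives the robot as it stands. The module is installed in compiled form; this text tells all that it offers.
- The arm moves only by the tool play_rows, never from a script. Its argument "increments" is text: rows parted by semicolons, each of 4 numbers parted by spaces: the shift along the tool's x, y, z in m, then the turn about the tool's z in rad. In form: dx dy dz roll; .... A call has 1 to 5 rows; each row is the pose to reach, as a shift and turn from the pose commanded when the call began, along the tool's axes at that moment; what a row does not reach only later rows make up. A row lasts 1/8 s, in which the tool goes at most 62.5 mm and 10.7 degrees, less where a joint would pass 70% of its speed; a pose out of reach is approached as far as the arm can. A call with a gripper value outside its range is refused whole. "gripper" is the finger opening in m, from 0 to 0.0854, set as the call begins (left out, the last holds). The fingers move at their own pace and stop on an object; "newtons" is the grip in N (left out, the last holds). Time passes only in rows, so rows that repeat a pose let the fingers close. It gives the time, the measured TCP pose, the force and the opening at its end, in the units of the state.
- ctrl.get_state(): the state, without advancing time (a new reading comes with each control period).
- ctrl.read_camera(name): name is "scene" or "top" or "wrist"; returns the picture (480x640x3 uint8, red, green, blue); there is no depth.
- ctrl.camera_model(name): a dict with "fov_y" (degrees; the focal length in pixels is half the picture's height over the tangent of half this angle, whatever the lens; pixels are square), "cx", "cy" (the principal point, pixels), "rvec" (rotation vector, rad) and "tvec" (3), from world to camera coordinates, as OpenCV has them. Camera axes: x right, y down, z forward; pixel columns grow to the right and rows downward; lengths in m; the calibration is good to about 2 mm. A picture is of the moment at which its call begins: read the wrist's pose just before it. camera_model takes no time and is no camera call; for the wrist camera it gives the pose at the moment of the call.
- ctrl.sign_off(): hands the job in, once; it reports no verdict.
The state is a dict: "time": time; "qpos": joint angles; "dq": joint speeds; "joint_efforts": joint torques, N m; "eef_pos": TCP position; "tcp_rot": TCP orientation; "contact_force": force on the tool from outside, world axes, zero at the start; "wrist_torque": the same for the moment, N m; "opening": opening from 0.0 (shut) to 1.0 (fully open).
Only numpy, scipy, OpenCV 4.12 (cv2) and the standard library are available. Lean on these libraries where they do the work, as an engineer would, in place of code of your own. Each camera call takes 0.05 s, during which the arm holds its last target.

## Working session

There is one attempt and no reset: what is moved stays moved. The work goes in short steps, Python scripts to look and compute and a tool call to move; the robot and the scene stay as the last step left them, time stands still between calls to the robot, and variables do not carry over. Pictures are saved under pics/ and viewed, and the job is handed in when it is done.

Besides the shell and the picture viewer there is one more tool, called after "Call:" by a JSON object that holds its "op" and its "data". play_rows: Moves the arm, as the interface text tells. Its arguments: {"type":"object","properties":{"increments":{"type":"string"},"gripper":{"type":"number"},"newtons":{"type":"number"}},"required":["increments"]}

```bash
mkdir -p pics; cat > h.py <<'E'
import numpy as np, cv2
from plant import ctrl
def snap(n,f):
    m=ctrl.camera_model(n); im=ctrl.read_camera(n); cv2.imwrite('pics/'+f,im[:,:,::-1]); return im,m
def KRt(m):
    f=240/np.tan(np.radians(m['fov_y'])/2); K=np.array([[f,0,m['cx']],[0,f,m['cy']],[0,0,1.]])
    return K,cv2.Rodrigues(np.array(m['rvec'],float))[0],np.array(m['tvec'],float).reshape(3)
def ray(m,uv):
    K,R,t=KRt(m); d=R.T@np.linalg.inv(K)@np.array([uv[0],uv[1],1.]); return -R.T@t,d/np.linalg.norm(d)
def plane(m,uv,z):
    c,d=ray(m,uv); return c+d*(z-c[2])/d[2]
def tri(a,b):
    A=[];B=[]
    M=np.zeros((3,3));v=np.zeros(3)
    for m,uv in (a,b):
        c,d=ray(m,uv);P=np.eye(3)-np.outer(d,d);M+=P;v+=P@c
    X=np.linalg.solve(M,v)
    return X,[np.linalg.norm((np.eye(3)-np.outer(d,d))@(X-c)) for c,d in (ray(*a),ray(*b))]
def proj(m,X):
    K,R,t=KRt(m);p=K@(R@np.array(X)+t);return p[:2]/p[2]
E
python3 - <<'E'
from h import *
for n in('scene','top','wrist'):
    im,m=snap(n,n+'1.png'); print(n,m)
print(ctrl.get_state())
E
```

```text
scene {'fov_y': 57.208274928283316, 'cx': 322.60875935563183, 'cy': 240.40330022567667, 'rvec': array([ 1.99198778,  1.86703552, -0.49945829]), 'tvec': array([-0.02363164, -0.45302014,  1.03166394])}
top {'fov_y': 48.45434064935277, 'cx': 324.84493860595205, 'cy': 233.92770453249594, 'rvec': array([ 2.13641167, -2.11170792,  0.16318675]), 'tvec': array([-0.00473096,  0.5877134 ,  0.79653038])}
wrist {'fov_y': 71.17304459057883, 'cx': 315.945247840725, 'cy': 245.04038368615113, 'rvec': array([-2.34671407, -1.70121572, -0.24000297]), 'tvec': array([-0.67443917, -0.03755148,  0.37893668])}
{'time': 0.15, 'qpos': array([ 1.10399477e+00,  2.87001327e-01,  1.57785797e+00,  2.35447695e-05,
        1.27863518e+00, -1.49998123e-01]), 'dq': array([-0.00059894, -0.00186447, -0.00418185,  0.00110606,  0.0029675 ,
       -0.00055956]), 'joint_efforts': array([ 1.51556891e-03, -4.06602752e+01, -2.93144292e+01, -5.73826128e-05,
        3.92884729e-03,  4.28411022e-05]), 'eef_pos': array([0.21000914, 0.64094583, 0.2302295 ]), 'tcp_rot': array([ 1.57743424e-01,  9.87479675e-01, -9.02628666e-04, -2.99373389e-04]), 'contact_force': array([-0.26078063, -0.31383679, -0.10503463]), 'wrist_torque': array([-0.01574746,  0.00411423,  0.00258196]), 'opening': 1.0000039763249324}
```

View pics/scene1.png

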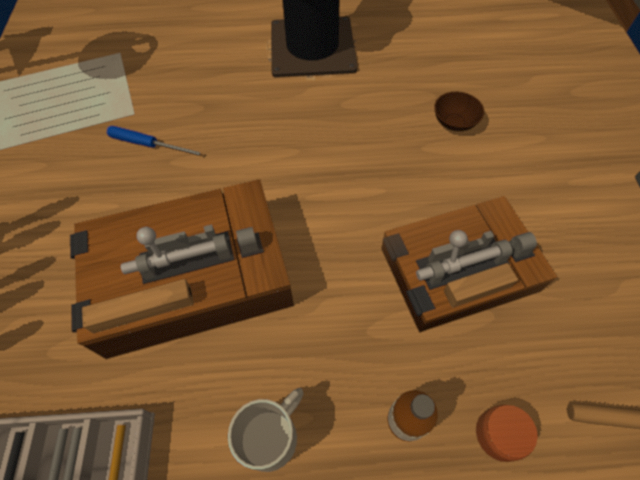

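View pics/top1.png

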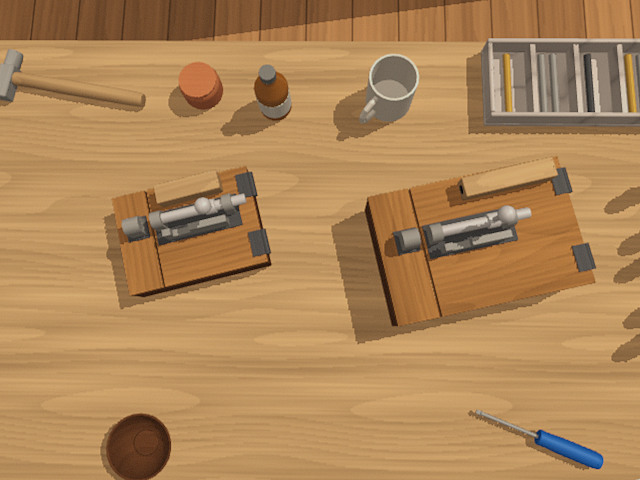

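View pics/wrist1.png

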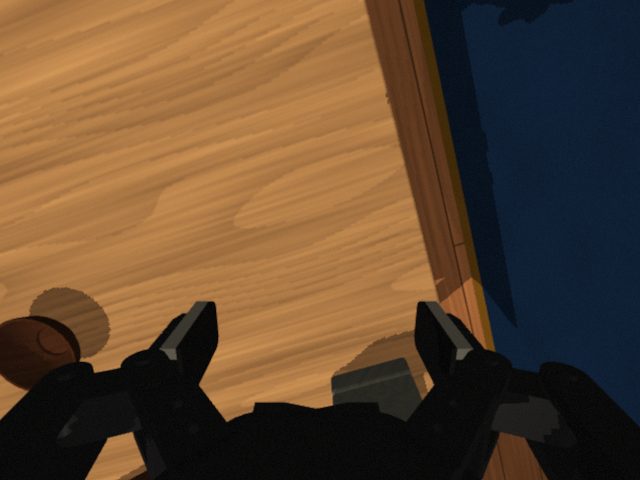

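The scene picture shows the long box at left, knob near (146,236). In the top picture it is at right: knob (508,214), keeper (408,240), top-face corners near (558,157), (595,283), (397,325) and (368,197).

```bash
python3 - <<'E'
from h import *
t=ctrl.camera_model('top');s=ctrl.camera_model('scene')
print('cam',ray(t,(320,240)),ray(s,(320,240)))
for uv in [(558,157),(595,283),(397,325),(368,197)]: print('top c',uv,plane(t,uv,.09).round(4))
for uv in [(75,224),(261,181),(292,293),(80,334)]: print('scn c',uv,plane(s,uv,.09).round(4))
print('knobL',tri((t,(508,214)),(s,(146,236))))
print('knobS',tri((t,(203,205)),(s,(458,239))))
a=cv2.imread('pics/top1.png')[130:340,340:620]; b=cv2.imread('pics/scene1.png')[170:370,50:310]
cv2.imwrite('pics/z1.png',cv2.resize(a,None,fx=2.8,fy=2.8,interpolation=2)); cv2.imwrite('pics/z2.png',cv2.resize(b,None,fx=3,fy=3,interpolation=2))
E
```

```text
cam (array([ 0.44380161, -0.01358336,  0.88472917]), array([ 0.15859911,  0.02748941, -0.98696031])) (array([ 0.90132254, -0.0265763 ,  0.67603814]), array([-0.49172069,  0.01698534, -0.87058731]))
top c (558, 157) [ 0.7047 -0.356   0.09  ]
top c (595, 283) [ 0.5114 -0.3985  0.09  ]
top c (397, 325) [ 0.4465 -0.1062  0.09  ]
top c (368, 197) [ 0.6388 -0.0639  0.09  ]
scn c (75, 224) [ 0.5156 -0.3974  0.09  ]
scn c (261, 181) [ 0.4516 -0.106   0.09  ]
scn c (292, 293) [ 0.6547 -0.0604  0.09  ]
scn c (80, 334) [ 0.696  -0.3525  0.09  ]
knobL (array([ 0.59612955, -0.24690684,  0.17400655]), [np.float64(0.0008255252379512924), np.float64(0.0008255252379512131)])
knobS (array([0.61183154, 0.17501264, 0.14346966]), [np.float64(7.54443857901054e-05), np.float64(7.54443857901446e-05)])
```

View pics/z1.png

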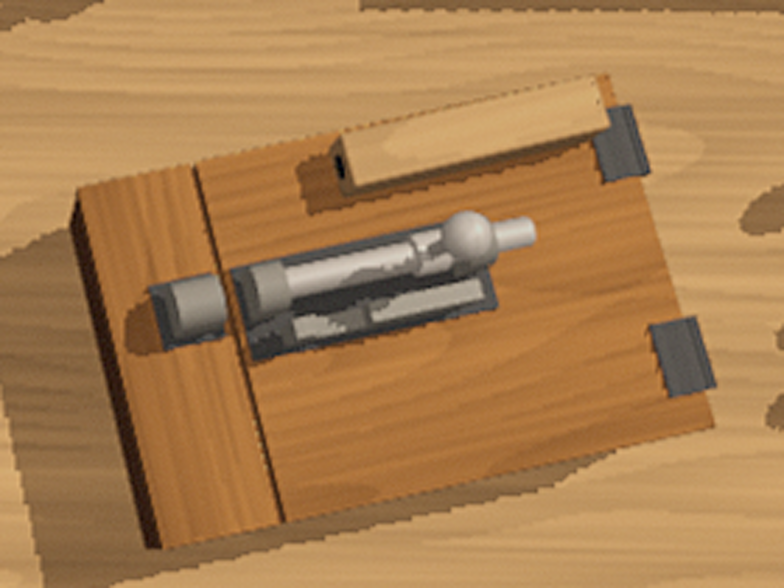

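View pics/z2.png

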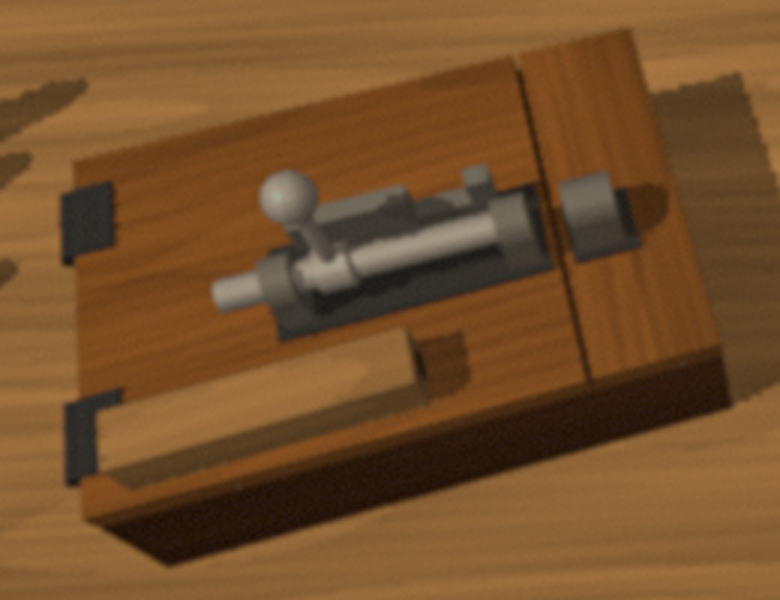

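Box from the corners: centre about (0.577, -0.230), yaw 12.5°. The top and scene views agree to about 4 mm. Knob at (0.596, -0.247, 0.174), which gives s ≈ 0 and t ≈ 0.08 and matches the given ranges. Plan: straddle the knob with the jaws along box y, slide it, then follow the arc down.

Call:
{"op": "play_rows", "data": {"increments": "-0.046 -0.028 -0.01 -0.18; -0.092 -0.056 -0.02 -0.36; -0.138 -0.084 -0.02 -0.535; -0.184 -0.112 -0.02 -0.535; -0.23 -0.14 -0.02 -0.535", "gripper": 0.06}}

```text
time: 0.78
eef_pos: [0.3859, 0.4352, 0.251]
tcp_rot: [-0.109, 0.994, -0.0, -0.0]
contact_force: [1.1, 0.2, 0.6]
opening: 0.705
```

```bash
cat >> h.py <<'E'
from scipy.spatial.transform import Rotation as Ro
def to(X):
    st=ctrl.get_state();R=Ro.from_quat(st['tcp_rot']).as_matrix()
    yaw=np.degrees(np.arctan2(R[1,1],R[0,1]))
    print('t',st['time'],'pos',st['eef_pos'].round(4),'yaw y',yaw.round(2),'q',st['qpos'].round(2),'F',st['contact_force'].round(1),'delta tool',(R.T@(np.array(X)-st['eef_pos'])).round(4), 'roll',np.radians(yaw-102.5).round(3))
E
python3 -c "
from h import *
to([.5,.2,.25]);to([.596,-.247,.25])"
```

```text
t 0.775 pos [0.3859 0.4352 0.251 ] yaw y 102.51 q [ 0.67  0.07  1.79 -0.    1.28 -1.12] F [1.1 0.2 0.6] delta tool [-0.0604 -0.2543  0.0011] roll 0.0
t 0.775 pos [0.3859 0.4352 0.251 ] yaw y 102.51 q [ 0.67  0.07  1.79 -0.    1.28 -1.12] F [1.1 0.2 0.6] delta tool [-0.0573 -0.7115  0.0012] roll 0.0
```

Call:
{"op": "play_rows", "data": {"increments": "-0.02 -0.05 0 0; -0.04 -0.1 0 0; -0.055 -0.15 0 0; -0.06 -0.2 0 0; -0.06 -0.255 0 0"}}

```text
time: 1.4
eef_pos: [0.4993, 0.1992, 0.251]
tcp_rot: [-0.109, 0.994, -0.0, -0.0]
contact_force: [0.9, -0.0, -0.6]
opening: 0.704
```

Call:
{"op": "play_rows", "data": {"increments": "0 -0.055 0 0; 0 -0.11 0 0; 0 -0.165 0 0; 0 -0.22 0 0; 0 -0.275 0 0"}}

```text
time: 2.02
eef_pos: [0.5584, -0.0695, 0.2511]
tcp_rot: [-0.109, 0.994, 0.0, -0.0]
contact_force: [-0.2, -0.1, -0.7]
opening: 0.705
```

Call:
{"op": "play_rows", "data": {"increments": "0 -0.05 0 0; 0 -0.1 0 0; 0 -0.13 0 0; 0 -0.13 0 0"}}

```text
time: 2.52
eef_pos: [0.5864, -0.1966, 0.2506]
tcp_rot: [-0.107, 0.994, 0.0, -0.0]
contact_force: [0.2, 0.7, -0.1]
opening: 0.705
```

```bash
python3 -c "
from h import *
to([.596,-.247,.25])
snap('wrist','w2.png');snap('scene','s2.png')"
```

```text
t 2.525 pos [ 0.5864 -0.1966  0.2506] yaw y 102.33 q [-0.49  0.15  1.7  -0.    1.29 -2.27] F [ 0.2  0.7 -0.1] delta tool [ 0.0014 -0.0513  0.0005] roll -0.003
```

View pics/w2.png

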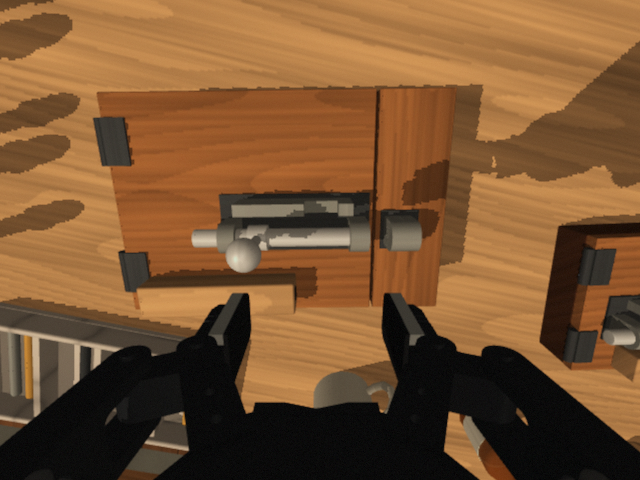

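The wrist picture shows the long box square to the jaws, so the yaw is right. The knob is at (243,255), and I'll cross-check it against the top view.

```bash
python3 -c "
from h import *
w=ctrl.camera_model('wrist');t=ctrl.camera_model('top');s=ctrl.camera_model('scene')
print(tri((w,(243,255)),(t,(508,214))),tri((w,(243,255)),(s,(146,236))))
for uv in [(98,92),(455,87)]: print(plane(w,uv,.09))
"
```

```text
(array([ 0.59090443, -0.23999879,  0.19529008]), [np.float64(0.0010428324472829076), np.float64(0.0010428324472828722)]) (array([ 0.5974621 , -0.2435408 ,  0.17637402]), [np.float64(0.0013875201140772088), np.float64(0.0013875201140772175)])
[ 0.51411162 -0.39491477  0.09      ]
[ 0.44657089 -0.10733493  0.09      ]
```

Call:
{"op": "play_rows", "data": {"increments": "0 -0.0495 0 0; 0 -0.0495 0.03 0; 0 -0.0495 0.06 0; 0 -0.0495 0.096 0; 0 -0.0495 0.096 0"}}

```text
time: 3.25
eef_pos: [0.5952, -0.2401, 0.1514]
tcp_rot: [-0.11, 0.994, 0.003, -0.003]
contact_force: [-0.4, 0.4, 0.5]
opening: 0.702
```

Call:
{"op": "play_rows", "data": {"increments": "0 0 0 0; 0 0 0 0; 0 0 0 0; 0 0 0 0; 0 0 0 0", "gripper": 0.015, "newtons": 20}}

```text
time: 3.88
eef_pos: [0.5987, -0.2435, 0.1581]
tcp_rot: [-0.109, 0.994, -0.001, 0.002]
contact_force: [0.6, 0.6, 6.6]
opening: 0.263
```

```bash
python3 -c "
from h import *
to([.597,-.245,.153])
print(ctrl.get_state()['opening']*85.4)
snap('wrist','w3.png');snap('scene','s3.png')"
```

```text
t 3.875 pos [ 0.5987 -0.2435  0.1581] yaw y 102.5 q [-0.54  0.29  1.71  0.    1.14 -2.33] F [0.6 0.6 6.6] delta tool [ 0.002  -0.0011  0.0051] roll -0.0
22.474464264480073
```

View pics/w3.png

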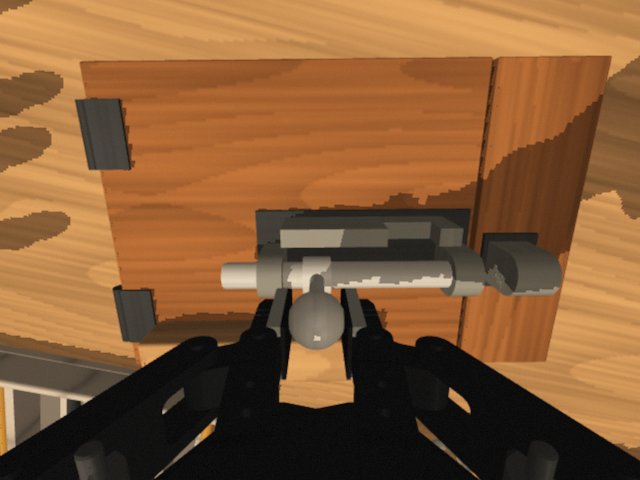

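View pics/s3.png

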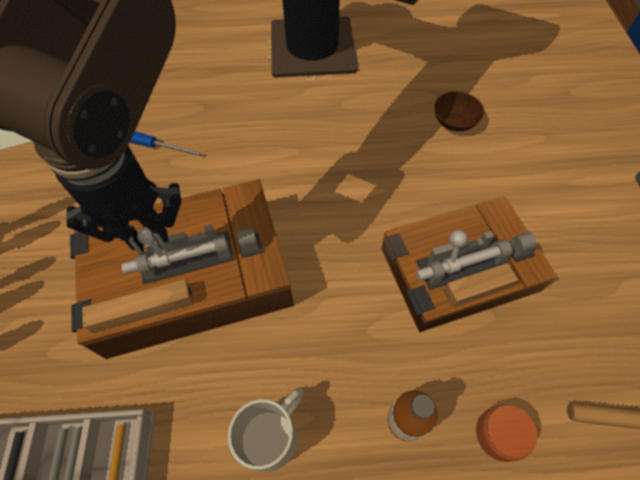

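The knob is between the pads (wrist picture, (316,320); opening about 22 mm). Next is the slide along tool +y.

Call:
{"op": "play_rows", "data": {"increments": "0 0.012 0 0; 0 0.024 0 0; 0 0.036 0 0; 0 0.046 0 0; 0 0.052 0 0"}}

```text
time: 4.6
eef_pos: [0.5871, -0.1933, 0.1581]
tcp_rot: [-0.109, 0.994, -0.002, 0.002]
contact_force: [-1.6, -2.9, 6.2]
opening: 0.262
```

Call:
{"op": "play_rows", "data": {"increments": "0 0.004 0 0; 0 0.008 0 0; 0 0.011 0 0; 0 0.011 0 0"}}

```text
time: 5.1
eef_pos: [0.5859, -0.1877, 0.1582]
tcp_rot: [-0.109, 0.994, -0.008, 0.003]
contact_force: [2.2, -15.7, 2.8]
opening: 0.262
```

```bash
python3 -c "
from h import *
to([.597-.2166*.06,-.245+.976*.06,.153])
print(ctrl.get_state()['opening']*85.4)
snap('wrist','w4.png');snap('scene','s4.png')"
```

```text
t 5.1 pos [ 0.5859 -0.1877  0.1582] yaw y 102.54 q [-0.47  0.22  1.8  -0.01  1.11 -2.26] F [  2.2 -15.7   2.8] delta tool [0.0016 0.0017 0.0052] roll 0.001
22.36130086399467
```

View pics/w4.png

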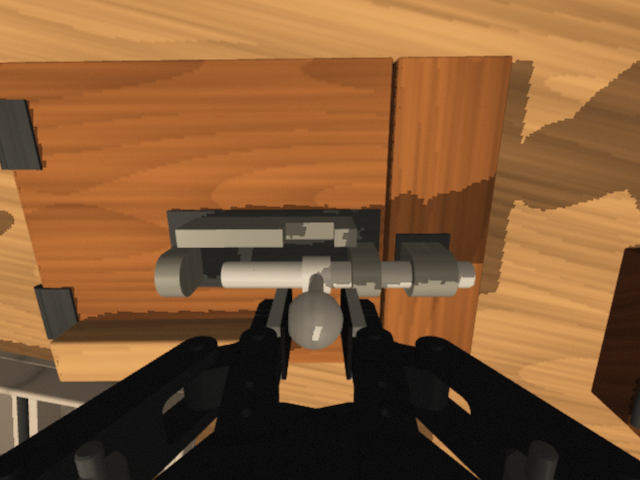

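The bolt met its stop: reaction -15.7 N after about 57 mm of travel, with the rod through the keeper in the wrist picture. I'll ease the push slightly and follow the turn arc (tool +x is box -x).

Call:
{"op": "play_rows", "data": {"increments": "0 -0.003 0 0; 0.007 -0.003 0.001 0; 0.013 -0.003 0.0025 0; 0.019 -0.003 0.0045 0; 0.024 -0.003 0.007 0"}}

```text
time: 5.82
eef_pos: [0.5631, -0.1932, 0.1513]
tcp_rot: [-0.109, 0.994, -0.005, 0.003]
contact_force: [1.7, -7.2, 3.3]
opening: 0.26
```

Call:
{"op": "play_rows", "data": {"increments": "0.005 0 0.003 0; 0.01 0 0.007 0; 0.014 0 0.011 0; 0.018 0 0.0155 0; 0.018 0 0.0155 0"}}

```text
time: 6.45
eef_pos: [0.5444, -0.1975, 0.1348]
tcp_rot: [-0.109, 0.994, -0.005, 0.002]
contact_force: [1.3, -10.7, 1.2]
opening: 0.26
```

```bash
python3 -c "
from h import *
to([.586,-.1877,.158])
print(ctrl.get_state()['opening']*85.4)
snap('wrist','w5.png');snap('scene','s5.png')"
```

```text
t 6.45 pos [ 0.5444 -0.1975  0.1348] yaw y 102.52 q [-0.52  0.17  1.9  -0.01  1.06 -2.31] F [  1.3 -10.7   1.2] delta tool [-0.0428  0.0003 -0.0231] roll 0.0
22.225393304575174
```

View pics/w5.png

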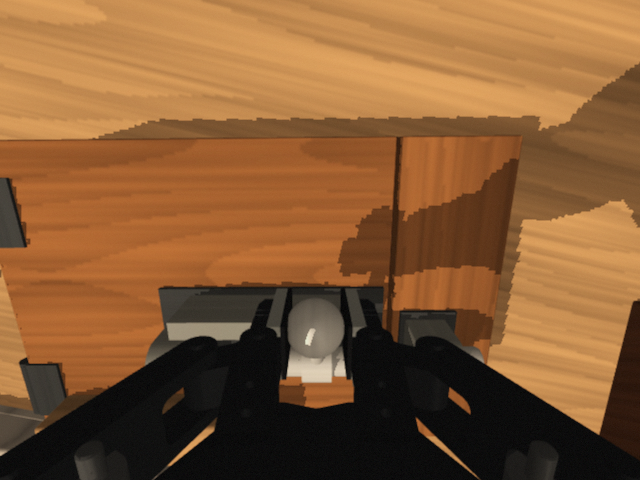

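The knob is held and over the notch at t ≈ 0.9. Now the rest of the arc.

Call:
{"op": "play_rows", "data": {"increments": "0.0035 0 0.005 0; 0.0065 0 0.01 0; 0.0085 0 0.0145 0; 0.01 0 0.0185 0; 0.011 0 0.022 0"}}

```text
time: 7.18
eef_pos: [0.534, -0.1999, 0.113]
tcp_rot: [-0.109, 0.994, -0.005, 0.002]
contact_force: [0.6, -9.9, 2.1]
opening: 0.261
```

Call:
{"op": "play_rows", "data": {"increments": "0.0005 0 0.003 0; 0.001 0 0.006 0; 0.001 0 0.009 0; 0.001 0 0.009 0"}}

```text
time: 7.68
eef_pos: [0.533, -0.2002, 0.1049]
tcp_rot: [-0.109, 0.994, -0.005, 0.002]
contact_force: [-3.1, -8.8, 6.4]
opening: 0.263
```

```bash
python3 -c "
from h import *
to([.586,-.1877,.158])
print(ctrl.get_state()['opening']*85.4)
snap('wrist','w6.png');snap('scene','s6.png')"
```

```text
t 7.675 pos [ 0.533  -0.2002  0.1049] yaw y 102.55 q [-0.53  0.19  1.94 -0.01  1.   -2.32] F [-3.1 -8.8  6.4] delta tool [-0.0545  0.0002 -0.053 ] roll 0.001
22.448784347602505
```

View pics/w6.png

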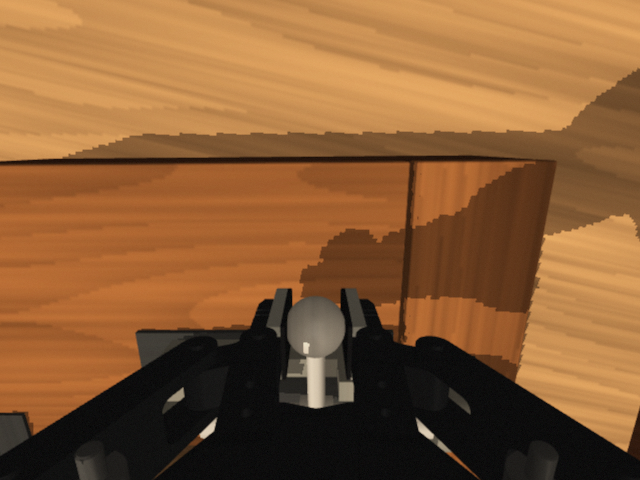

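View pics/s6.png

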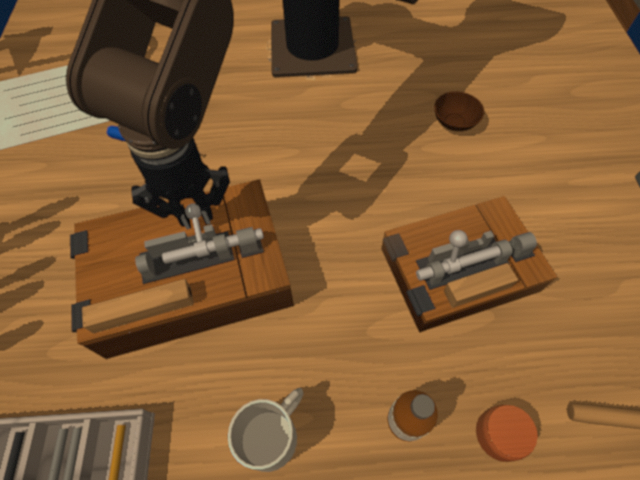

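Call:
{"op": "play_rows", "data": {"increments": "0 0 0.003 0; 0 0 0.005 0; 0 0 0.005 0"}}

```text
time: 8.15
eef_pos: [0.5338, -0.2004, 0.1025]
tcp_rot: [-0.109, 0.994, -0.005, 0.002]
contact_force: [-6.5, -7.6, 17.2]
opening: 0.26
```

17 N upward now, so the handle is against its stop. Opening with the downward bias kept, then lifting straight up.

Call:
{"op": "play_rows", "data": {"increments": "0 0 0 0; 0 0 -0.002 0; 0 0 -0.004 0; 0 0 -0.004 0", "gripper": 0.055}}

```text
time: 8.65
eef_pos: [0.5314, -0.1957, 0.1005]
tcp_rot: [-0.109, 0.994, 0.0, -0.0]
contact_force: [-0.7, -0.2, -0.2]
opening: 0.642
```

Call:
{"op": "play_rows", "data": {"increments": "0 0 -0.02 0; 0 0 -0.05 0; 0 0 -0.09 0; 0 0 -0.14 0; 0 0 -0.14 0"}}

```text
time: 9.28
eef_pos: [0.5344, -0.1975, 0.2484]
tcp_rot: [-0.109, 0.994, -0.004, 0.005]
contact_force: [0.4, -0.4, 0.1]
opening: 0.639
```

```bash
python3 -c "
from h import *
to([.586,-.1877,.158])
snap('wrist','w7.png');im,_=snap('scene','s7.png')"
```

```text
t 9.275 pos [ 0.5344 -0.1975  0.2484] yaw y 102.51 q [-0.53  0.03  1.83  0.    1.26 -2.32] F [ 0.4 -0.4  0.1] delta tool [-0.0517 -0.0008  0.0909] roll 0.0
```

View pics/w7.png

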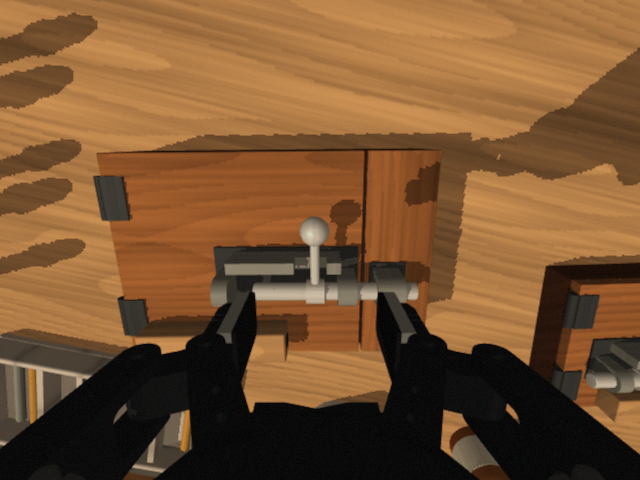

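View pics/s7.png

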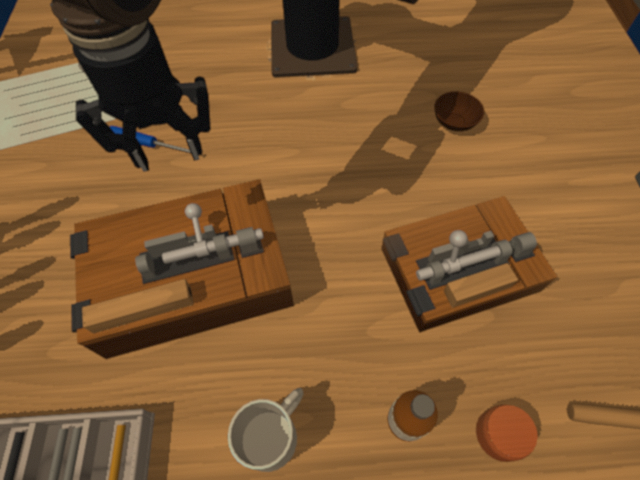

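Handle released and lying down through the notch. Next I'll check the knob position: wrist (314,231), scene (193,211).

```bash
python3 -c "
from h import *
w=ctrl.camera_model('wrist');s=ctrl.camera_model('scene')
X,e=tri((w,(314,231)),(s,(193,211)));d=X[:2]-[.577,-.23];c,n=np.cos(np.radians(12.5)),np.sin(np.radians(12.5))
print(X,e,'box xy',d@[c,n],d@[-n,c],'z',X[2])
for t in(1.2,1.3,1.35): 
  for sl in (.055,.06):
    bx,by=.02-.06*np.sin(t),-.02+sl; P=[.577+c*bx-n*by,-.23+n*bx+c*by,.116+.06*np.cos(t)]
    print(t,sl,proj(w,P).round(1),proj(s,P).round(1))
"
```

```text
[ 0.52731523 -0.20078321  0.12569738] [np.float64(0.0018188078453066294), np.float64(0.0018188078453066168)] box xy -0.04218336772262 0.0392779854824174 z 0.1256973829069333
1.2 0.055 [305.9 243.2] [189.7 210.2]
1.2 0.06 [312.5 243.2] [193.1 209.4]
1.3 0.055 [306.1 238.8] [190.6 211.3]
1.3 0.06 [312.6 238.8] [194.  210.5]
1.35 0.055 [306.2 236.9] [191. 212.]
1.35 0.06 [312.6 236.9] [194.4 211.2]
```

```bash
python3 -c "
from h import *
print(ctrl.sign_off())"
```

```text
the job is handed in; nothing more can be done
None
```

The long box is bolted. I gripped its knob, slid the bolt across to its stop, turned the handle down through the notch to its stop, let go and lifted clear. It took about 9.4 s on the robot's clock.

- **Slide:** at the end of the slide the bolt pushed back with about 16 N after 57 mm of travel. The wrist picture showed the rod through the keeper.
- **Turn:** at the bottom of the turn the upward reaction rose to 17 N.
- **Released knob:** measured at about (-42, 39, 126) mm in the box frame. The bolted position should be (-38.5, 40, 129). The y value agrees; x and z are each off by about 3.5 mm, on the fully-down side. The two camera rays missed each other by 3.6 mm, so I put this down to measuring error.
- **Rest of the scene:** the short box's bolt looks unchanged in the last scene picture. The force on the tool was about zero before I handed in, and the highest I saw was about 20 N.

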